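Find the lid that snaps onto the parts tub

TASK

Close the yellow tub of castings so that no chips get in: the three blue lids look alike but only one fits its neck, so try them on until you find the one that goes, and press it down until it snaps fully home and lies level. Leave the other two lids lying flat on the bench, do not hit the air clamp, and leave the loose castings and the oil bottle standing where they are.

Things in the scene. Friction and masses are not known exactly. Their poses are not given: they have to be found in the camera images.
- tub: The yellow round parts tub that holds castings, standing fixed and upright, 128 mm across; on its shoulder, 84 mm high, a neck 26 mm tall with a 2.5 mm wall, inner diameter 81, 92 or 103 mm (not always the same), four sprung tabs round its outside. Origin: centre of the tub's underside. Two empty tubs at the right behind the robot play no part.
- tub_mouth (a point): Centre of the tub's mouth at the neck's top edge, 110 mm above the bench. The lid that fits has 1.2 mm play all round; it meets the tabs 6 mm before home, needs 6 to 15 N over its middle, then snaps down until it rests on the neck, its bar's middle 17 mm above this point. A wrong lid, held level, stops 11 mm (too small) or 22 mm (too big) above home.
- lid_a_grip (a point): One of three blue lids, alike from above: round, 124 mm across, about 90 g, with an upright grip bar across the centre of the top, 70 mm long, 14 wide, 26 tall. This point is the bar's middle, 39 mm above the lid's underside; x along the bar, z up. The lid's flat top is 13 mm below the point, its skirt's lower edge 28 mm below, its plug's underside 39 mm below (lids lie on their plugs).
- lid_b_grip (a point): Second blue lid, same look, sizes, point and axes as the first. The hidden undersides differ in size from lid to lid: each has a plug, its lowest 8 mm tapered by 4 mm all round so that it centres itself when let go, and a lip inside the skirt. Which of the three lids fits the tub changes from time to time, so it is found only by trying them on.
- lid_c_grip (a point): Third blue lid, same look, sizes, point and axes as the first.
- air_clamp: Fixed air clamp of a drilling fixture: green base 150 x 90 mm (x, y), blue bracket and air cylinder, 142 mm high. Origin at the centre of its underside. In the way, not to be struck.
- casting_1_mid (a point): Loose aluminium funnel casting standing on its mouth, 64 mm across the mouth, 111 mm high, with a bent arm that reaches 38 mm from its axis along its x. The point is on the axis, 40 mm above the bench. To be left alone.
- casting_2_mid (a point): Second loose casting, the same as the first. To be left alone.
- oil_bottle_mid (a point): Loose white plastic bottle with a red cap, 56 mm across, 150 mm high, upright. The point is on its axis, 60 mm above the bench. To be left alone.

How it is judged:
At the end, for the whole second after the job is handed in: One lid is snapped home on the tub: its bar's middle is 14 to 19.5 mm above the mouth (17 mm when fully home), within 5 mm of the mouth's centre, tilted less than 2 degrees; each of the other two lids lies flat on the bench (bar's middle 35 to 43 mm high, tilted less than 3.4 degrees) (((z of lid_a_grip in the frame of tub_mouth between 0.014 and 0.0195 m and horizontal distance between lid_a_grip and tub_mouth below 0.005 m and angle between lid_a_grip's own z axis and vertical below 0.035 rad and height (world z) of lid_b_grip between 0.035 and 0.043 m and angle between each of lid_b_grip, lid_c_grip's own z axis and vertical below 0.06 rad and height (world z) of lid_c_grip between 0.035 and 0.043 m) or (z of lid_b_grip in the frame of tub_mouth between 0.014 and 0.0195 m and horizontal distance between lid_b_grip and tub_mouth below 0.005 m and angle between lid_b_grip's own z axis and vertical below 0.035 rad and height (world z) of lid_a_grip between 0.035 and 0.043 m and angle between each of lid_a_grip, lid_c_grip's own z axis and vertical below 0.06 rad and height (world z) of lid_c_grip between 0.035 and 0.043 m) or (z of lid_c_grip in the frame of tub_mouth between 0.014 and 0.0195 m and horizontal distance between lid_c_grip and tub_mouth below 0.005 m and angle between lid_c_grip's own z axis and vertical below 0.035 rad and height (world z) of lid_a_grip between 0.035 and 0.043 m and angle between each of lid_a_grip, lid_b_grip's own z axis and vertical below 0.06 rad and height (world z) of lid_b_grip between 0.035 and 0.043 m))); the robot touches nothing.
It fails at once if casting 1 is shifted by more than 25 mm or tipped over (distance of casting_1_mid from where it was at the start of the episode above 0.025 m or angle between casting_1_mid's own z axis and vertical above 0.35 rad).
It fails at once if casting 2 is shifted by more than 25 mm or tipped over (distance of casting_2_mid from where it was at the start of the episode above 0.025 m or angle between casting_2_mid's own z axis and vertical above 0.35 rad).
It fails at once if oil bottle is shifted by more than 25 mm or tipped over (distance of oil_bottle_mid from where it was at the start of the episode above 0.025 m or angle between oil_bottle_mid's own z axis and vertical above 0.35 rad).
It fails at once if the air clamp is struck with more than 20 N (contact force between air_clamp and anything else above 20 N).
It also fails if it takes over 72 s, if anything falls off the work surface, if the arm or the gripper's body presses on something with over 40 N, if the wrist force passes 120 N, or if a joint passes its speed limit or range.

ROBOT

A 6-joint arm with a two-finger parallel gripper is mounted at the origin on the work surface. World frame = base frame: x ahead of the robot, y to its left, z up, the work surface at z = 0. Lengths are in m, angles in rad, forces in N, time in s.
With the tool pointing down it reaches from about 0.35 to 1 m from the base axis. Payload 7.1 kg.
Tool frame: the origin (TCP) lies between the finger pads; the fingertips stand 22 mm ahead of it and the grasp point (between the pads) lies 3 mm ahead of it; x points along the fingers, y is the direction in which the jaws open and shut, and the axes are right-handed (so a half turn about x gives the same grasp; the last joint's range is limited). The gripper opens to 85 mm and grips with 20 to 120 N. Pads are 22 mm wide; open, the fingers measure 114 mm over their backs; the gripper's body (76 mm by 85 mm) begins 54 mm behind the grasp point. The pads swing forward as they close: fully open they stand 13 mm farther back than shut.
Start: joints at [-1.231, 0.423, 1.63, -0, 1.089, -0.019], TCP at [0.219, -0.585, 0.253] pointing down, gripper open.
Joint ranges: [-3, 3], [-0.9, 2.11], [0.09, 2.58], [-1.31, 4.45], [0.11, 2.69], [-2.54, 2.54]. Speed limits (rad/s): [2.39, 2.39, 3.01, 3.14, 3.14, 3.14].

INTERFACE

Orientations are given as a rotation vector (axis times angle).
In Python, from rig import manip gives the robot as it stands. The module is installed in compiled form; this text tells all that it offers. Calls block until the motion is done:
- manip.move_to(position, orientation): joint-space move of the TCP to a pose.
- manip.servo_line(position, orientation=None, rate=0.15): straight line of the TCP; orientation=None keeps the orientation; rate is the mean speed in m/s.
- manip.set_joints(angles): joint-space move.
- manip.command_gripper(opening, f_grip=None): finger opening in m; f_grip is the grip in N (None keeps the last); returns when the fingers have stopped.
- manip.hold(seconds).
- manip.solve_ik(position, orientation): joint angles nearest the present ones, or None.
- manip.camera(name): name is "scene" or "top" or "wrist"; returns a dict with "image" (400x640x3 uint8, red, green, blue), "fx", "fy", "cx", "cy" (pixels), "cam_to_world" (4x4, takes a point from camera to world coordinates); the wrist camera has in their place "mount" (4x4, takes a point from camera to tool coordinates, whose origin is the TCP and whose axes are the tool frame's). Camera axes: x right, y down, z forward; pixel columns grow to the right and rows downward; lengths in m; the calibration is good to about 2 mm. The wrist camera is an equidistant fisheye: a pixel r from the principal point sees the ray r / f radians off the axis. A picture is of the moment at which its call begins: read the wrist's pose just before it. There is no depth.
A pose or a line that the arm cannot do raises manip.IKError and nothing moves.
- manip.sign_off(): hands the job in, once; it reports no verdict.
Readings, each from a call of its own:
- manip.get_time(): time.
- manip.get_joint_positions(): joint angles.
- manip.get_joint_vel(): joint speeds.
- manip.get_tau(): joint torques, N m.
- manip.get_position(): TCP position.
- manip.get_ee_rot(): TCP orientation.
- manip.get_contact_force(): force on the tool from outside, world axes, zero at the start.
- manip.get_torque(): the same for the moment, N m.
- manip.get_width(): finger opening in m.
Only numpy, scipy, OpenCV 4.12 (cv2) and the standard library are available. Lean on these libraries where they do the work, as an engineer would, in place of code of your own. Each camera call takes 0.05 s, during which the arm holds its last target.

## Working session

There is one attempt and no reset: what is moved stays moved. The work goes in short steps, each a Python script; the robot and the scene stay as the last script left them, time stands still between calls to the robot, and variables do not carry over. Pictures are saved under pics/ and viewed, and the job is handed in when it is done.

```bash
mkdir -p pics
python3 - <<'E'
from rig import manip
import cv2,numpy as np,pickle
d={}
for n in ["scene","top","wrist"]:
    c=manip.camera(n); d[n]=c
    cv2.imwrite(f"pics/{n}0.png",c["image"][:,:,::-1])
    print(n,c["fx"],c["fy"],c["cx"],c["cy"]); print(np.round(c.get("cam_to_world",c.get("mount")),4))
pickle.dump(d,open("cams.pkl","wb"))
print(manip.get_time(),manip.get_position(),manip.get_ee_rot(),manip.get_contact_force())
E
```

```text
scene 422.31796261365184 422.31796261365184 318.6345869436288 191.3188761839197
[[-0.6961  0.517  -0.4982  1.1655]
 [ 0.7178  0.5165 -0.4669  0.5546]
 [ 0.0159 -0.6826 -0.7306  0.9578]
 [ 0.      0.      0.      1.    ]]
top 397.8403310343805 397.8403310343805 325.3301677393134 196.5317370492836
[[ 0.0201 -0.979   0.2026  0.3344]
 [-0.9998 -0.0189  0.0079 -0.0088]
 [-0.0039 -0.2027 -0.9792  1.1753]
 [ 0.      0.      0.      1.    ]]
wrist 309.70691628693146 309.70691628693146 322.58745437140385 197.32429002955308
[[ 7.000e-04 -3.033e-01  9.529e-01 -1.203e-01]
 [ 1.000e+00  7.000e-04 -5.000e-04  2.000e-04]
 [-5.000e-04  9.529e-01  3.033e-01 -7.640e-02]
 [ 0.000e+00  0.000e+00  0.000e+00  1.000e+00]]
0.15 [ 0.21935856 -0.58481009  0.25270659] [ 2.02622834  0.36874409 -2.02662215] [ 0.19437719  0.01557704 -0.19143522]
```

View pics/scene0.png

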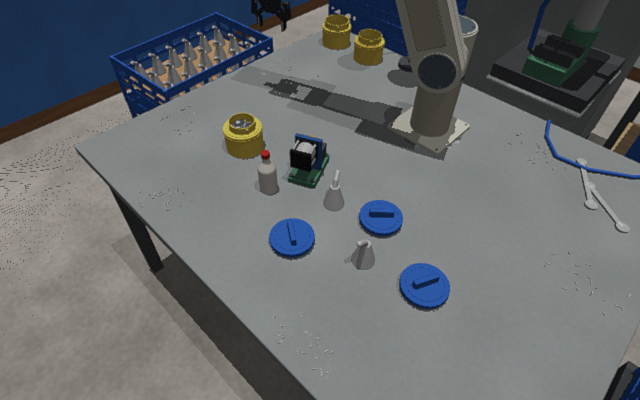

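View pics/top0.png

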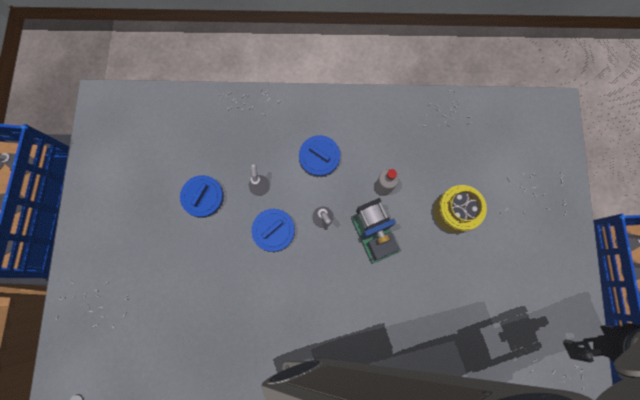

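View pics/wrist0.png

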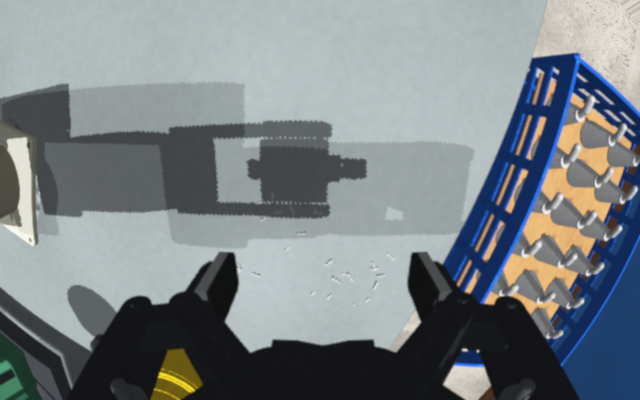

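The top view shows lids at about (201,196), (273,230) and (319,155), castings at (256,182) and (323,216), the bottle at (389,180), the clamp at (375,230) and the tub at (463,208). I'll zoom in next.

Run:
```python
import cv2,numpy as np,pickle
d=pickle.load(open("cams.pkl","rb"))
t=d["top"]["image"][:,:,::-1]; s=d["scene"]["image"][:,:,::-1]
def crop(im,u,v,h=32,k=6): return cv2.resize(im[v-h:v+h,u-h:u+h],None,fx=k,fy=k,interpolation=cv2.INTER_CUBIC)
cl=lambda a:crop(a[0],a[1],a[2],32,4)
r1=np.hstack([cl((t,201,196)),cl((t,273,230)),cl((t,319,155))])
r2=np.hstack([cl((s,424,285)),cl((s,381,218)),cl((s,292,238))])
cv2.imwrite("pics/z1.png",np.vstack([r1,r2]))
cv2.imwrite("pics/z2.png",np.hstack([crop(t,463,208,32,6),crop(s,243,135,32,6)]))
```

```text
(no output)
```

View pics/z1.png

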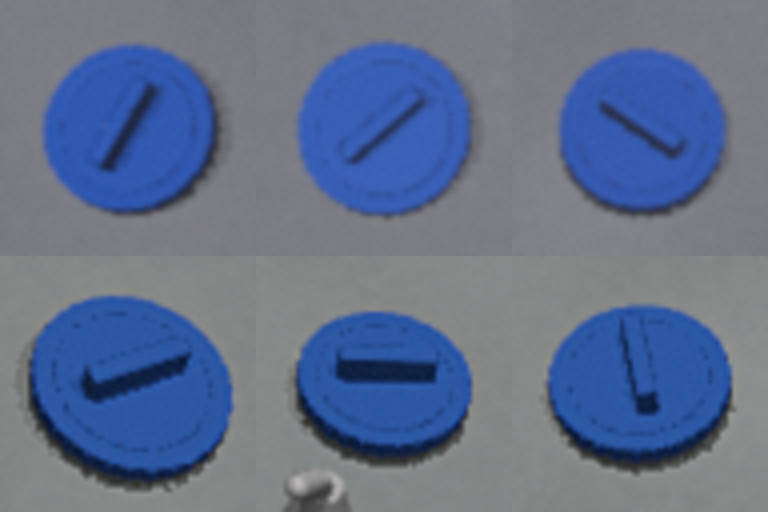

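View pics/z2.png

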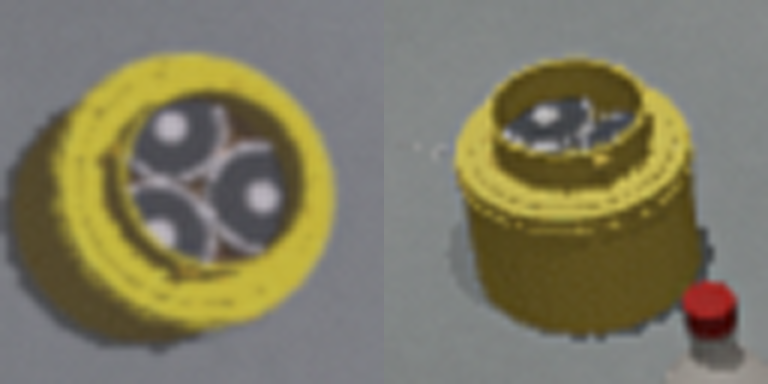

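```bash
cat > fit.py <<'E'
import cv2,numpy as np
from scipy.optimize import minimize,least_squares
def proj(c,P):
    T=np.linalg.inv(c["cam_to_world"]); p=P@T[:3,:3].T+T[:3,3]
    return np.stack([c["fx"]*p[:,0]/p[:,2]+c["cx"],c["fy"]*p[:,1]/p[:,2]+c["cy"]],1)
def ray(c,uv,z):
    d=c["cam_to_world"][:3,:3]@np.array([(uv[0]-c["cx"])/c["fx"],(uv[1]-c["cy"])/c["fy"],1]); o=c["cam_to_world"][:3,3]
    return o+d*(z-o[2])/d[2]
A=np.linspace(0,2*np.pi,120,endpoint=False)
def cyl(x,y,r,z): return np.stack([x+r*np.cos(A),y+r*np.sin(A),np.full(120,z)],1)
def comp(mask,uv):
    n,l=cv2.connectedComponents(mask.astype(np.uint8))
    u,v=map(int,uv); k=np.bincount(l[v-6:v+7,u-6:u+7].ravel(),minlength=n); k[0]=0
    m=(l==k.argmax()).astype(np.uint8)
    return m
def fit(c,m,parts,x0):
    cn=max(cv2.findContours(m,cv2.RETR_EXTERNAL,cv2.CHAIN_APPROX_NONE)[0],key=cv2.contourArea)
    if len(parts)==1: cn=cv2.convexHull(cn)
    cn=cn.astype(float)[:,0]
    full=np.zeros_like(m); S=8
    x1,y1,w,h=cv2.boundingRect(m); ox,oy=x1-10,y1-10
    mm=cv2.resize(m[oy:y1+h+10,ox:x1+w+10],None,fx=S,fy=S,interpolation=cv2.INTER_LINEAR if 0 else cv2.INTER_NEAREST)
    def cost(q):
        im=np.zeros_like(mm)
        for pr in parts:
            P=np.vstack([cyl(q[0],q[1],r,z) for r,z in pr])
            hh=cv2.convexHull(((proj(c,P)-[ox,oy]+.5)*S).astype(np.float32))
            cv2.fillConvexPoly(im,np.round(hh).astype(int),1)
        return (im!=mm).sum()/mm.sum()
    r=minimize(cost,x0,method="Nelder-Mead",options=dict(initial_simplex=[x0,x0+[.01,0],x0+[0,.01]],xatol=1e-4,fatol=1e-5))
    return r.x,r.fun
E
cat > m1.py <<'E'
from fit import *
import pickle
d=pickle.load(open("cams.pkl","rb"))
seeds={"L1":((201,196),(424,285)),"L2":((273,230),(381,218)),"L3":((319,155),(292,238))}
for n,uvs in seeds.items():
    for cn,uv in zip(("top","scene"),uvs):
        c=d[cn]; im=c["image"].astype(int); hsv=cv2.cvtColor(c["image"],cv2.COLOR_RGB2HSV)
        m=comp((hsv[...,0]>100)&(hsv[...,0]<130)&(hsv[...,1]>120),uv)
        q,f=fit(c,m,[[(.062,.011),(.062,.026)]],ray(c,uv,.02)[:2])
        V=hsv[...,2].astype(int); med=np.median(V[m>0])
        er=cv2.erode(m,np.ones((11,11))) 
        dk=(V<med*0.72)&(er>0); p=np.argwhere(dk)[:,::-1].astype(float)
        W=np.array([ray(c,u,.039)[:2] for u in p]); ev,E=np.linalg.eigh(np.cov((W-W.mean(0)).T))
        print(n,cn,np.round(q,4),round(f,3),"n",len(p),"ang",round(np.degrees(np.arctan2(E[1,1],E[0,1]))%180,1),"ratio",(ev[1]/ev[0]).round(1),"bar",W.mean(0).round(3))
for cn,uv in (("top",(463,208)),("scene",(243,135))):
    c=d[cn]; hsv=cv2.cvtColor(c["image"],cv2.COLOR_RGB2HSV)
    m=(hsv[...,0]>18)&(hsv[...,0]<35)&(hsv[...,1]>110)
    k=cv2.morphologyEx(m.astype(np.uint8),cv2.MORPH_CLOSE,np.ones((3,3)))
    m=comp(k,(uv[0],uv[1]+14))
    mm=np.zeros_like(m); cv2.drawContours(mm,cv2.findContours(m,cv2.RETR_EXTERNAL,cv2.CHAIN_APPROX_NONE)[0],-1,1,-1)
    for ri in (.0405,.046,.0515):
        ro=ri+.0025
        q,f=fit(c,mm,[[(.064,0),(.064,.084)],[(ro,.084),(ro,.110)]],ray(c,uv,.05)[:2])
        print("tub",cn,ri,np.round(q,4),round(f,3))
for n,uv,uvs,z in (("bottle",(391,175),(265,154),.145),("cast1",(256,182),None,.05),("cast2",(323,216),None,.05)):
    print(n,ray(d["top"],uv,z).round(3), ray(d["scene"],uvs,z).round(3) if uvs else "")
E
python3 m1.py
```

```text
L1 top [0.5696 0.3705] 0.031 n 79 ang 154.6 ratio 48.0 bar [0.564 0.364]
L1 scene [0.569  0.3687] 0.027 n 128 ang 151.2 ratio 24.4 bar [0.578 0.372]
L2 top [0.4723 0.1523] 0.027 n 45 ang 132.4 ratio 161.0 bar [0.466 0.148]
L2 scene [0.4718 0.1513] 0.032 n 140 ang 131.9 ratio 10.7 bar [0.479 0.155]
L3 top [0.7023 0.0224] 0.03 n 59 ang 58.1 ratio 64.4 bar [0.694 0.022]
L3 scene [0.7013 0.0209] 0.035 n 48 ang 64.3 ratio 32.7 bar [0.716 0.037]
tub top 0.0405 [ 0.5394 -0.3845] 0.068
tub top 0.046 [ 0.5394 -0.3845] 0.068
tub top 0.0515 [ 0.539  -0.3837] 0.073
tub scene 0.0405 [ 0.5382 -0.3861] 0.05
tub scene 0.046 [ 0.5382 -0.3861] 0.076
tub scene 0.0515 [ 0.5381 -0.3862] 0.109
bottle [ 0.61  -0.175  0.145] [ 0.615 -0.175  0.145]
cast1 [0.607 0.203 0.05 ] 
cast2 [0.51  0.006 0.05 ]
```

```bash
cat > h.py <<'E'
from rig import manip
import numpy as np,cv2,pickle
from scipy.spatial.transform import Rotation as R
def orient(jaw):  # jaw dir angle (rad) in world xy, tool x down
    x=np.array([0,0,-1.]); y=np.array([np.cos(jaw),np.sin(jaw),0]); z=np.cross(x,y)
    return R.from_matrix(np.stack([x,y,z],1)).as_rotvec()
def best(p,jaw):
    o=[]
    for j in (jaw,jaw+np.pi):
        q=manip.solve_ik(p,orient(j))
        if q is not None: o.append((np.abs(np.array(q)-manip.get_joint_positions()).max(),j,np.round(q,2)))
    return sorted(o,key=lambda t:t[0])
def pic(n,name="wrist"):
    T=np.eye(4); T[:3,3]=manip.get_position(); T[:3,:3]=R.from_rotvec(manip.get_ee_rot()).as_matrix()
    c=manip.camera(name); c["tool"]=T; cv2.imwrite(f"pics/{n}.png",c["image"][:,:,::-1]); pickle.dump(c,open(f"pics/{n}.pkl","wb")); return c
def fray(c,uv,z):
    d=np.array([uv[0]-c["cx"],uv[1]-c["cy"]]); r=np.hypot(*d); th=r/c["fx"]
    v=np.array([*(d/max(r,1e-9)*np.sin(th)),np.cos(th)])
    M=c["tool"]@c["mount"]; v=M[:3,:3]@v; o=M[:3,3]
    return o+v*(z-o[2])/v[2]
L={"L1":(.5693,.3696,153),"L2":(.472,.1518,132),"L3":(.7018,.0216,59)}
TUB=np.array([.5388,-.3853])
E
python3 - <<'E'
from h import *
for n,(x,y,a) in L.items():
    for z in (.051,.25): print(n,z,best([x,y,z],np.radians(a+90)))
for a in range(0,180,30): print(a,best([*TUB,.14],np.radians(a)))
E
```

```text
L1 0.051 [(np.float64(1.78929141936498), np.float64(7.382742735936014), array([ 0.56,  0.75,  1.59,  0.  ,  0.8 , -0.54]))]
L1 0.25 [(np.float64(1.78929141936498), np.float64(7.382742735936014), array([ 0.56,  0.51,  1.5 ,  0.  ,  1.13, -0.54]))]
L2 0.051 [(np.float64(1.5181583384474684), np.float64(7.016223593017205), array([ 0.29,  0.58,  2.01, -0.  ,  0.55, -0.45]))]
L2 0.25 [(np.float64(1.5181583384474684), np.float64(7.016223593017205), array([ 0.29,  0.24,  1.91,  0.  ,  0.99, -0.45]))]
L3 0.051 [(np.float64(1.2448180261191908), np.float64(5.742133239061344), array([0.01, 0.78, 1.53, 0.  , 0.83, 0.55]))]
L3 0.25 [(np.float64(1.2448180261191908), np.float64(5.742133239061344), array([0.01, 0.54, 1.45, 0.  , 1.16, 0.55]))]
0 [(np.float64(0.6197478022176781), np.float64(0.0), array([-0.64,  0.61,  1.61, -0.  ,  0.92, -0.64])), (np.float64(2.521844851372115), np.float64(3.141592653589793), array([-0.64,  0.61,  1.61, -0.  ,  0.92,  2.5 ]))]
30 [(np.float64(1.1433465778159766), np.float64(0.5235987755982988), array([-0.64,  0.61,  1.61, -0.  ,  0.92, -1.16])), (np.float64(1.9982460757738167), np.float64(3.665191429188092), array([-0.64,  0.61,  1.61, -0.  ,  0.92,  1.98]))]
60 [(np.float64(1.4746473001755176), np.float64(4.1887902047863905), array([-0.64,  0.61,  1.61, -0.  ,  0.92,  1.46])), (np.float64(1.6669453534142757), np.float64(1.0471975511965976), array([-0.64,  0.61,  1.61, -0.  ,  0.92, -1.69]))]
90 [(np.float64(0.9510485245772184), np.float64(4.71238898038469), array([-0.64,  0.61,  1.61, -0.  ,  0.92,  0.93])), (np.float64(2.190544129012575), np.float64(1.5707963267948966), array([-0.64,  0.61,  1.61,  0.  ,  0.92, -2.21]))]
120 [(np.float64(0.5922392037836621), np.float64(5.235987755982988), array([-0.64,  0.61,  1.61, -0.  ,  0.92,  0.41]))]
150 [(np.float64(0.5922392037836621), np.float64(5.759586531581288), array([-0.64,  0.61,  1.61, -0.  ,  0.92, -0.12]))]
```

Run:
```python
from h import *
x,y,a=L["L3"]
j=best([x,y,.2],np.radians(a+90))[0][1]
manip.move_to([x,y,.28],orient(j)); print(manip.get_time())
manip.servo_line([x,y,.16],rate=.25)
c=pic("w_L3"); print(manip.get_time(),manip.get_position(),j, manip.get_contact_force())
```

```text
2.8833
3.5667 [0.7031811  0.02136256 0.16198961] 5.742133239061344 [-0.04829406  0.230003    1.17435822]
```

View pics/w_L3.png

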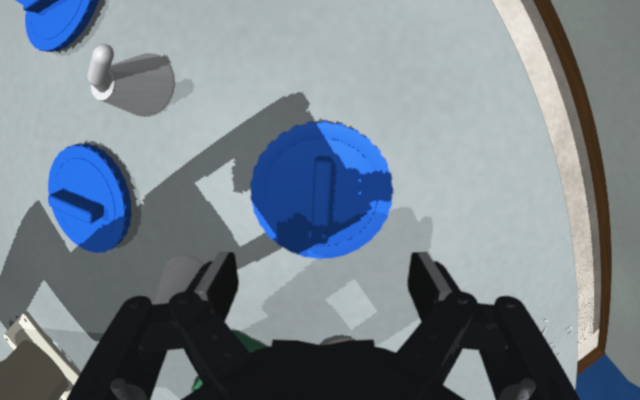

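The wrist view shows L3's bar running upright at column 323, rows 156 to 228, so it is aligned with the jaws. I'll check its position, then pick it.

```bash
cat >> h.py <<'E'
def lidfit(c,seed,x0):
    # rim silhouette in the fisheye image -> lid centre
    from scipy.optimize import least_squares
    hsv=cv2.cvtColor(c["image"],cv2.COLOR_RGB2HSV)
    m=((hsv[...,0]>100)&(hsv[...,0]<130)&(hsv[...,1]>120)).astype(np.uint8)
    n,l=cv2.connectedComponents(m); m=(l==l[seed[1],seed[0]]).astype(np.uint8)
    cn=cv2.convexHull(max(cv2.findContours(m,0,cv2.CHAIN_APPROX_NONE)[0],key=cv2.contourArea))[:,0].astype(float)
    out=[]
    P=np.array([fray(c,u,.026)[:2] for u in cn]); 
    # far (upper) edge is silhouette of top disc
    f=lambda q:np.hypot(*(P-q).T)-.062
    r=least_squares(f,x0,loss="soft_l1",f_scale=.001); return r.x,np.abs(f(r.x)).mean()
def force(): return np.array(manip.get_contact_force())
E
python3 - <<'E'
from h import *
c=pickle.load(open("pics/w_L3.pkl","rb"))
print(lidfit(c,(323,200),[.70,.02]))
for u in ((323,156),(323,226)): print(fray(c,u,.052))
E
```

```text
(array([0.70021447, 0.02090359]), np.float64(0.00042839997032981334))
[0.7210157  0.05247545 0.052     ]
[0.69187591 0.0039254  0.052     ]
```

```bash
cat >> h.py <<'E'
def pick(x,y,j,z=.052):
    manip.servo_line([x,y,z+.03],orient(j),rate=.2)
    manip.servo_line([x,y,z],rate=.1); manip.hold(.15)
    print("at",np.round(manip.get_position(),4),force().round(1))
    manip.command_gripper(0.0,60); print("w",manip.get_width(),"p",np.round(manip.get_position(),4))
    manip.servo_line([x,y,.27],rate=.3); print("lift",force().round(2),manip.get_width(),manip.get_time())
def down(x,y,z0,z1,fmax,step=.002):
    """lower to z1 in small steps; stop when upward force rises past fmax above the start"""
    manip.hold(.15); f0=force()[2]; z=z0
    while z>z1:
        z-=step; manip.servo_line([x,y,z],rate=.06); f=force()[2]-f0
        if f>fmax: break
    manip.hold(.1); p=manip.get_position(); print("down cmd",round(z,4),"act",np.round(p,4),"f",(force()-[0,0,f0]).round(1),"t",manip.get_time()); return z
E
python3 - <<'E'
from h import *
j=5.742133239061344
pick(.7012,.0213,j)
# tub: same joint6
j1=np.arctan2(TUB[1],TUB[0])-np.arctan2(.0213,.7012)
jt=j+j1; print(jt)
manip.move_to([*TUB,.27],orient(jt)); print(manip.get_time(),manip.get_position())
manip.servo_line([*TUB,.175],rate=.2); pic("w_T3")
print(manip.get_time(),manip.get_position(),force(),manip.get_width())
E
```

```text
at [0.7015 0.0213 0.0524] [0.  0.1 0.1]
w 0.013110924060161323 p [0.7014 0.0213 0.0523]
lift [ 0.66 -0.6  -2.59] 0.01271800302743576 6.2333
5.0909725526517855
7.8417 [ 0.53950513 -0.38439448  0.26989878]
8.5167 [ 0.53998273 -0.38562391  0.17650353] [-0.15278122 -0.60506663 -1.301035  ] 0.01282402203437761
```

View pics/w_T3.png

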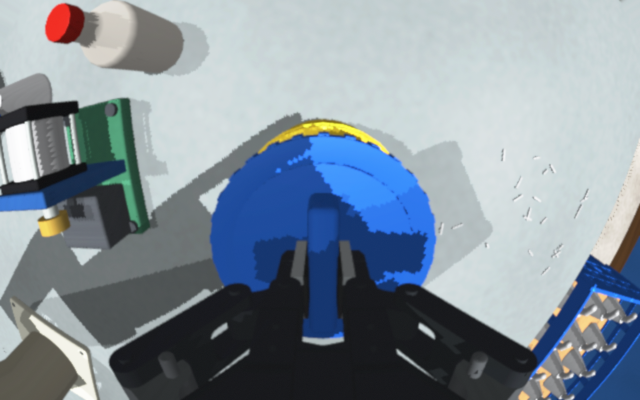

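The held lid hangs level and centred over the tub, with the tub's yellow edge just showing at (325,130). Lowering it now.

Run:
```python
from h import *
z=down(*TUB,.175,.1404,4)
print("bar above home mm", (manip.get_position()[2]-.0133-.127)*1000, manip.get_torque())
```

```text
down cmd 0.145 act [ 0.5392 -0.3856  0.1455] f [0.7 0.2 5.4] t 12.5167
bar above home mm 5.23126569365645 [-0.02477057  0.11221979 -0.03009495]
```

It went past both wrong-lid stops and met the tabs about 5 to 6 mm above home, with little side force, so this lid fits. Pressing it down.

Run:
```python
from h import *
z=.145
while z>.134:
    z-=.001; manip.servo_line([*TUB,z],rate=.06); f=force(); p=manip.get_position()
    print(round(z,4),p.round(4)[2],f.round(1),manip.get_torque().round(2))
    if f[2]>32: break
manip.hold(.3); print(manip.get_time(),force().round(1),manip.get_position().round(4),manip.get_width())
```

```text
0.144 0.1452 [-0.4  0.9  9.7] [ 0.1   0.39 -0.06]
0.143 0.145 [-1.1  1.7 13.9] [ 0.3   0.54 -0.09]
0.142 0.1425 [-1.1 -1.1  2.2] [-0.18 -0.04 -0.02]
0.141 0.1403 [ 0.5 -0.2 -0.8] [-0.09 -0.08 -0.01]
0.14 0.1402 [-2.4  1.3  4.9] [ 0.17  0.19 -0.02]
0.139 0.1402 [-5.   0.9 12.8] [ 0.4   0.61 -0.  ]
0.138 0.1402 [-7.5  4.1 18.9] [ 0.77  1.02 -0.06]
0.137 0.1401 [-8.5  5.8 25.6] [ 0.97  1.44 -0.01]
0.136 0.1401 [-12.8   8.1  32.3] [ 1.32  1.79 -0.06]
15.0667 [-11.3   8.4  32.8] [ 0.5386 -0.3852  0.1401] 0.012680847627362128
```

It snapped at about 14 N and then hit a hard stop at TCP 0.1402, where home was expected at 0.1404. I'll unload, release, retreat and look.

Run:
```python
from h import *
manip.servo_line([*TUB,.1403],rate=.05); manip.hold(.2); print(force().round(1))
manip.command_gripper(.05); 
manip.servo_line([*TUB,.30],rate=.2)
manip.set_joints([-1.231,0.423,1.63,0,1.089,-0.019]) 
for n in ("top","scene"): pic(n+"1",n)
d={n:pickle.load(open(f"pics/{n}1.pkl","rb")) for n in("top","scene")}
t=d["top"]["image"][:,:,::-1]; s=d["scene"]["image"][:,:,::-1]
crop=lambda im,u,v:cv2.resize(im[v-32:v+32,u-32:u+32],None,fx=6,fy=6,interpolation=cv2.INTER_CUBIC)
cv2.imwrite("pics/z3.png",np.hstack([crop(t,463,208),crop(s,243,135)]))
from fit import fit,comp,ray
for cn,uv in (("top",(465,206)),("scene",(243,125))):
    c=d[cn]; hsv=cv2.cvtColor(c["image"],cv2.COLOR_RGB2HSV)
    m=comp((hsv[...,0]>100)&(hsv[...,0]<130)&(hsv[...,1]>120),uv)
    for dz in (0,.006,.011):
        q,f=fit(c,m,[[(.062,.099+dz),(.062,.114+dz)]],TUB.copy()); print(cn,dz,q.round(4),round(f,3))
print(manip.get_time(),force().round(2))
```

```text
[-3.   0.4  6.1]
top 0 [ 0.5393 -0.3848] 0.058
top 0.006 [ 0.5379 -0.3827] 0.068
top 0.011 [ 0.537 -0.381] 0.077
scene 0 [ 0.537  -0.3868] 0.06
scene 0.006 [ 0.5412 -0.3803] 0.071
scene 0.011 [ 0.5446 -0.3753] 0.082
18.425 [-0.42  0.06 -0.43]
```

View pics/z3.png

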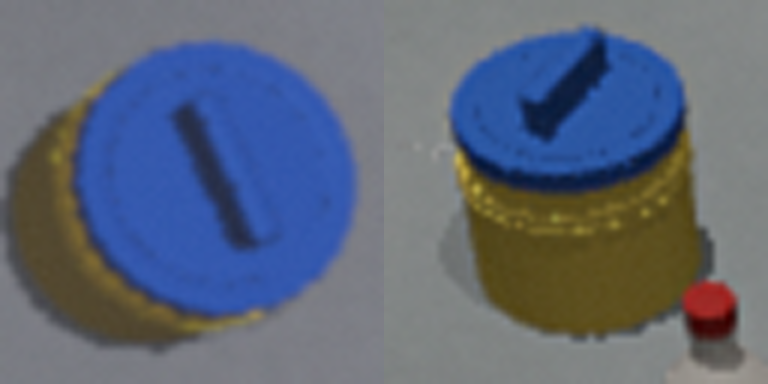

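View pics/scene1.png

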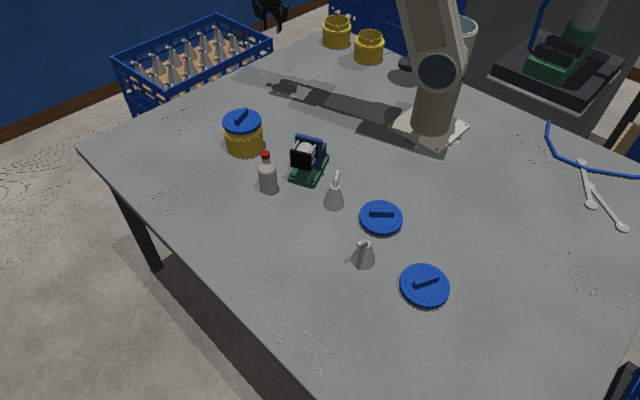

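The zoom shows the lid sitting level on the tub, with its rim centre at about (215,180) and no neck visible. The silhouette fits favour fully home in both views. The other lids at (381,218) and (424,285) haven't moved. I have time for one independent check: press the released lid's bar middle with closed fingers.

Run:
```python
from h import *
jt=5.0909725526517855
manip.move_to([*TUB,.28],orient(jt)); manip.command_gripper(0.0,60)
manip.servo_line([*TUB,.172],rate=.2)
manip.hold(.2); f0=force()[2]; z=.172
while z>.155:
    z-=.001; manip.servo_line([*TUB,z],rate=.05); f=force()[2]-f0
    if f>1.5: print(round(z,4),manip.get_position().round(4),round(f,1))
    if f>20: break
manip.servo_line([*TUB,.28],rate=.2)
manip.set_joints([-1.231,0.423,1.63,0,1.089,-0.019]); manip.hold(.5)
print(manip.get_time(),force().round(2)); 
c=pic("top2","top"); s=pic("scene2","scene")
crop=lambda im,u,v:cv2.resize(im[v-32:v+32,u-32:u+32,::-1],None,fx=6,fy=6,interpolation=cv2.INTER_CUBIC)
cv2.imwrite("pics/z4.png",np.hstack([crop(c["image"],463,208),crop(s["image"],243,135)]))
```

```text
0.171 [ 0.5389 -0.3853  0.1714] 2.0
0.165 [ 0.5387 -0.3853  0.1649] 2.2
0.162 [ 0.5389 -0.3854  0.1621] 1.9
0.161 [ 0.539  -0.3854  0.1621] 9.6
0.16 [ 0.539  -0.3855  0.1621] 14.9
0.159 [ 0.539  -0.3855  0.162 ] 22.1
27.175 [ 1.35  0.47 -0.22]
```

View pics/z4.png

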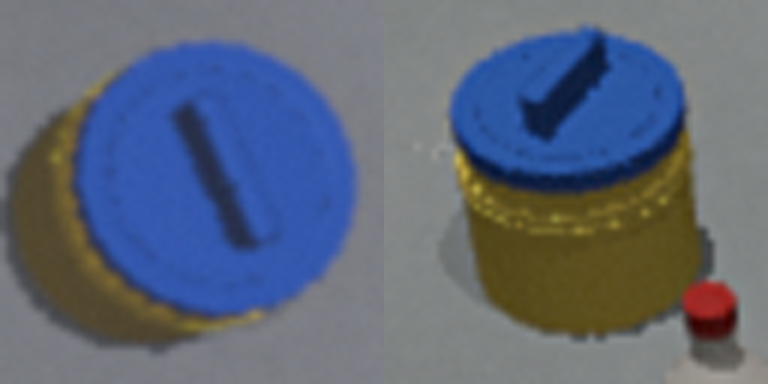

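View pics/top2.png

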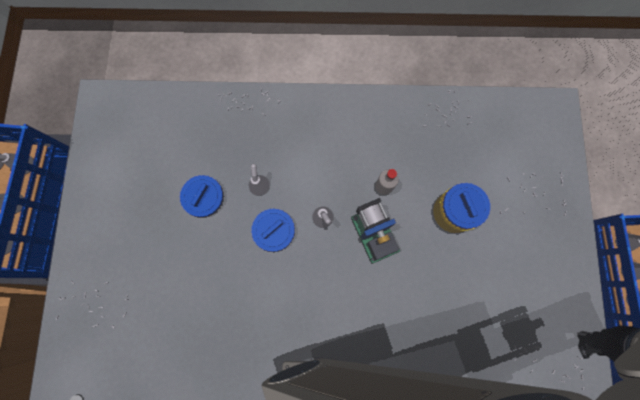

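The bar top is at 0.162 − 0.022 = 0.140, exactly the home height, and it stayed hard at 22 N. The last top view shows everything else unmoved: lids at (201,196) and (273,230), castings at (256,182) and (323,216), bottle at (389,180). Handing in.

```bash
python3 -c "
from rig import manip
print(manip.get_joint_vel()); manip.sign_off()"
```

```text
[-0.00171535 -0.00014764 -0.00056619 -0.00078563  0.00048955  0.00121146]
the job is handed in; nothing more can be done
```

The tub is closed, and I handed the job in at about 27 s of the 72 s allowed. The first lid I tried fitted: the one farthest from the robot, at (0.70, 0.02). It passed both wrong-lid stops, met the tabs 5–6 mm above home and snapped down at about 14 N.

**Home height:** after release I pressed the bar's middle with closed fingers up to 22 N. The bar top stood firm at 0.140 m, which is exactly the home height. The outline fits in both fixed cameras also matched "home" best.

**Centre:** those outline fits put the lid within about 2.5 mm of the tub's measured centre. The two cameras differ from each other by about 3 mm.

**Level:** I judged this by eye from the pictures and from the hard stop under load; I did not measure the tilt itself.

**Everything else:** the other two lids were never touched. In the last top picture they, the castings, the oil bottle and the clamp are all where they started. The arm is parked clear.

No check failed.

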